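# Put the jar on the balance and shut its draught window on the seal

## Robot

A 6-joint arm with a two-finger parallel gripper is mounted at the origin on a cart in front of the work surface, level with it; the furniture and walls round the work are solid. World frame = base frame: x ahead of the robot, y to its left, z up, the work surface at z = 0. Lengths are in mm, angles in degrees, forces in N, time in s.
With the tool pointing down it reaches from about 300 to 850 mm from the base axis. Payload 4.2 kg.
Tool frame: the origin (TCP) lies at the very end of the fingers, on their centre line; the grasp point (between the pads) lies 19 mm behind it; z points along the fingers, y is the line along which they close (so a half turn about z gives the same grasp; the last joint's range is limited). The gripper opens to 91 mm and grips with 3 to 60 N. Pads are 32 mm wide; open, the fingers measure 118 mm over their backs; the gripper's body (76 mm by 178 mm) begins 60 mm behind the grasp point.
Start: joints at [74.599, 18.312, 89.639, -0, 72.044, -1.146], TCP at [141.59, 557.311, 213.976] pointing down, gripper open.
Joint ranges: [-177.97, 177.97], [-48.28, 115.42], [12.27, 149.76], [-77.06, 257.06], [2.81, 150.46], [-146.56, 146.56]. Speed limits (degrees/s): [147.25, 147.25, 180, 180, 180, 180].

## Interface

Orientations are given as [roll, pitch, yaw] about the fixed x, y, z axes, in that order (R = Rz(yaw) Ry(pitch) Rx(roll)).
In Python, from workcell import env, grab_frame gives the robot as it stands. The module is installed in compiled form; this text tells all that it offers.
- The arm moves only by the tool move_arm, never from a script. Its argument "plan" is a list of rows, each an object of numbers: "tx", "ty", "tz": the shift along the tool's x, y, z in cm; "wx", "wy", "wz": the turn, a rotation vector about the tool's x, y, z in rad. In form: [{"tx": .., "ty": .., "tz": .., "wx": .., "wy": .., "wz": ..}, ...]. A call has 1 to 12 rows; each row shifts and turns the commanded pose from where the row before left it, along the tool's axes as they then stand; what a row does not reach is not made up. A row lasts 1/12 s, in which the tool goes at most 41.7 mm and 7.16 degrees, less where a joint would pass 70% of its speed; a pose out of reach is approached as far as the arm can. A call is refused whole if a number of a shift passes 4.17 or a number of a turn 0.125, either way. A call with a gripper value outside its range is refused whole. "gripper" is the finger opening in cm, from 0 to 9.12, set as the call begins (left out, the last holds). The fingers move at their own pace and stop on an object; "force" is the grip in N (left out, the last holds). Time passes only in rows, so rows that do not move let the fingers close. It gives the time, the measured TCP pose, the force, the opening and the grip force at its end, in the units of the state.
- env.state(): the state, without advancing time (a new reading comes with each control period).
- grab_frame(name): name is "scene" or "top"; returns a dict with "color" (480x640x3 uint8, red, green, blue), "vfov" (degrees; the focal length in pixels is half the picture's height over the tangent of half this angle, whatever the lens; pixels are square), "cx", "cy" (the principal point, pixels), "view" (4x4, takes a point from world to camera coordinates). Camera axes: x right, y up, looking along -z (the intrinsics and any distortion apply to the point x, -y, -z); pixel columns grow to the right and rows downward; lengths in mm; the calibration is good to about 2 mm. A picture is of the moment at which its call begins. There is no depth.
- env.job_done(): hands the job in; it is judged then, once.
The state is a dict: "time_s": time; "qpos": joint angles; "qvel": joint speeds; "effort": joint torques, N m; "ee_pos": TCP position; "ee_rot": TCP orientation; "force": force on the tool from outside, world axes, zero at the start; "torque": the same for the moment, N m; "gripper_width": finger opening in mm; "gripper_force": force on a finger pad.
Only numpy, scipy, OpenCV 4.12 (cv2) and the standard library are available. Lean on these libraries where they do the work, as an engineer would, in place of code of your own. Each camera call takes 0.05 s, during which the arm holds its last target. There are 200 camera calls.

## Task

Get the small glass jar ready for weighing: push the draught window of the bench balance fully open, stand the jar upright in the middle of the pan and let go of it, then push the window shut. It is shut only when it has been pressed into the springy seal hidden inside the end cap (you feel the seal push back harder than the window's own drag) and stays lightly pressed against it after you let go; where the seal begins cannot be seen. The seal is delicate and is crushed above 25 N, so feel your way gently, and leave the other things on the bench where they stand.

Things in the scene. Friction and masses are not known exactly. Their poses are not given: they have to be found in the camera images.
- balance: fixed bench balance, 116 (x) x 272 (y) x 102 mm. Origin: at its underside, midway in x; it spans y -142..130 mm. Display on -x side; y runs along the window's track. Open-topped chamber with clear sides: inside x -51..51, y -105..-5 mm, round pan in it. Solid white housing at y 0..128, 85 mm high. Tracks on both sides, top 95 mm, leave 94 mm between them over the chamber
- pan_top (a point): centre of the top of the round pan, at (0, -55, 37) mm in the balance's frame
- end_cap: white cap at the balance's -y end, y -142..-106 mm, top at 101.5 mm; same origin and axes as the balance. The window's edge runs in under it and meets the sprung seal, out of sight: first touch somewhere between 2 and 20 mm of slide, different each time; then it pushes back about 6 N per mm, and is crushed above 25 N
- window: clear sliding window in the tracks, 106 x 132 mm, upper face 93 mm above the balance's underside, with a black push rib across it. Axes as the balance; same origin when slide is 0, else shifted by it along y. Drags with about 5 N of dry friction and stays where left
- rib (a point): middle of the top of the black push rib on the window: the rib is 64 (x) x 9 (y) x 17 mm high (top 112 mm above the balance's underside), at y = -35 mm + slide in the balance's frame
- slide (a joint): place of the window along the balance's +y, m: about 0 shut, 0.120 at the open stop (the chamber is wholly uncovered from 0.115); it starts ajar
- jar: small round glass jar with a cream lid, 38 mm across, 48 mm high, about 80 g; origin at the centre of its underside, z up. It stands on the bench at the robot's right, beside the film can and the bottle
- film_can: bystander: black round film can, 33 mm across, 51 mm high; origin at the centre of its underside
- wash_bottle: bystander: square glass bottle with a blue round cap, 44 x 44 x 60 mm; origin at the centre of its underside
- tin: bystander: small paint tin, 33 mm across, 30 mm high, behind the balance; origin at the centre of its underside

How it is judged (in metres and radians):
On the way, in this order (a step that is already met when the one before it is completed fails the run):
1. the window is pushed open (slide over 90 mm) (value of joint slide above 0.09 m), for 0.1 s.
2. the jar stands upright on the pan, let go, with its centre within 18 mm of the pan's (horizontal distance between jar and pan_top below 0.018 m and z of jar in the frame of balance between 0.031 and 0.043 m and angle between jar's own z axis and vertical below 0.12 rad and linear speed of jar below 0.02 m/s and contact force between the fingers and jar below 0.05 N), for 0.2 s.
At the end, for the whole second after the job is handed in: The jar stands upright and still on the pan (centre within 18 mm of the pan's centre, tilt under 0.12 rad), and the window is at rest pressing on the seal in the end cap with more than 2 N (horizontal distance between jar and pan_top below 0.018 m and z of jar in the frame of balance between 0.031 and 0.043 m and angle between jar's own z axis and vertical below 0.12 rad and linear speed of jar below 0.02 m/s and contact force between window and end_cap above 2 N and velocity of joint slide between -0.005 and 0.005 m/s); the robot touches nothing.
It fails at once if the seal is crushed: the window is pressed on it with more than 25 N (contact force between window and end_cap above 25 N).
It fails at once if a bystander (film can, bottle, tin) is moved more than 20 mm (distance of any of film_can, wash_bottle, tin from where it was at the start of the episode above 0.02 m).
It also fails if it takes over 72 s, if anything falls off the work surface, if the arm or the gripper's body presses on something with over 40 N, if the wrist force passes 120 N, or if a joint passes its speed limit or range.

## Working session

There is one attempt and no reset: what is moved stays moved. The work goes in short steps, Python scripts to look and compute and a tool call to move; the robot and the scene stay as the last step left them, time stands still between calls to the robot, and variables do not carry over. Pictures are saved under pics/ and viewed, at most 10 in all, crops included, and the job is handed in when it is done.

Besides the shell and the picture viewer there is one more tool, called after "Request:" by a JSON object that holds its "fn" and its "kwargs", one argument or row to a line. move_arm: Moves the arm, as the interface text tells. Its arguments: {"type":"object","properties":{"plan":{"type":"array","items":{"type":"object","properties":{"tx":{"type":"number"},"ty":{"type":"number"},"tz":{"type":"number"},"wx":{"type":"number"},"wy":{"type":"number"},"wz":{"type":"number"}}}},"gripper":{"type":"number"},"force":{"type":"number"}},"required":["plan"]}

```bash
mkdir -p pics
cat > h.py <<'E'
import numpy as np, cv2, json
from workcell import env, grab_frame
def snap(n):
    f=grab_frame(n); cv2.imwrite(f'pics/{n}_{env.state()["time_s"]:.2f}.png',f['color'][:,:,::-1])
    np.savez(f'pics/{n}.npz',**{k:np.array(v) for k,v in f.items()}); return f
def load(n): return dict(np.load(f'pics/{n}.npz',allow_pickle=True))
def fl(f): return 240/np.tan(np.radians(float(f['vfov']))/2)
def ray(n,u,v,z):
    f=load(n);F=fl(f);V=f['view']
    d=np.array([(u-f['cx'])/F,-(v-f['cy'])/F,-1.]);R=V[:3,:3];c=-R.T@V[:3,3];d=R.T@d
    return c+d*(z-c[2])/d[2]
def proj(n,p):
    f=load(n);F=fl(f);q=f['view']@np.append(p,1.);return np.array([f['cx']-F*q[0]/q[2],f['cy']+F*q[1]/q[2]])
E
python3 - <<'E'
from h import *
for n in('scene','top'):
    f=snap(n); print(n,{k:(v if k!='view' else np.round(v,3).tolist()) for k,v in f.items() if k!='color'})
print(env.state())
E
ls pics
```

```text
scene {'vfov': 55.31749367040414, 'cx': 314.0942471333311, 'cy': 236.16681165592135, 'view': [[0.824, -0.566, 0.012, -372.261], [0.285, 0.432, 0.856, -201.875], [-0.49, -0.702, 0.517, -702.528], [0.0, 0.0, 0.0, 1.0]]}
top {'vfov': 43.545666076875385, 'cx': 320.0171507144943, 'cy': 247.60495731261287, 'view': [[0.001, -1.0, 0.003, -26.9], [0.997, 0.001, 0.074, -451.577], [-0.074, 0.003, 0.997, -1205.165], [0.0, 0.0, 0.0, 1.0]]}
{'time_s': 0.1, 'qpos': array([ 7.45990195e+01,  1.83475194e+01,  8.96984570e+01, -1.64763872e-04,
        7.20449485e+01, -1.14656064e+00]), 'qvel': array([-0.09433288, -0.17817132, -0.10692922,  0.09796204,  0.0556473 ,
        0.04884663]), 'effort': array([ 4.56002354e-04, -4.13333094e+01, -2.32510650e+01,  7.29905069e-02,
        4.23095352e-02, -3.48495394e-05]), 'ee_pos': array([141.46793241, 556.86096338, 213.21546022]), 'ee_rot': array([-1.7990909e+02, -1.6627728e-03,  1.6574563e+02]), 'force': array([ 0.75832619, -0.19910206, -0.00447761]), 'torque': array([-0.02310301, -0.03108045,  0.01855986]), 'gripper_force': 0.0, 'gripper_width': 91.62858227884485}
scene.npz
scene_0.05.png
top.npz
top_0.10.png
```

View pics/scene_0.05.png

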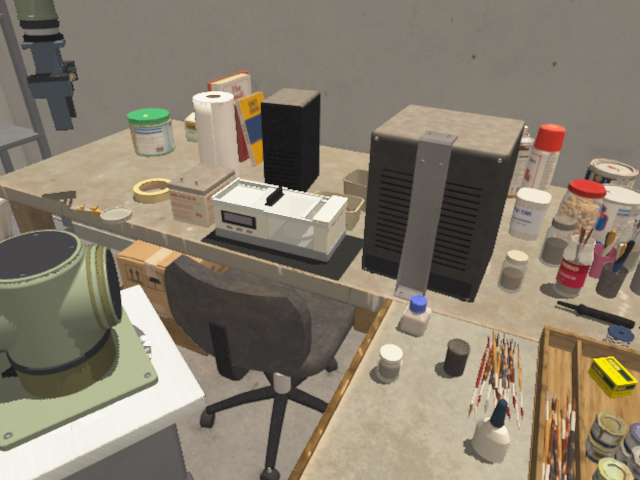

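View pics/top_0.10.png

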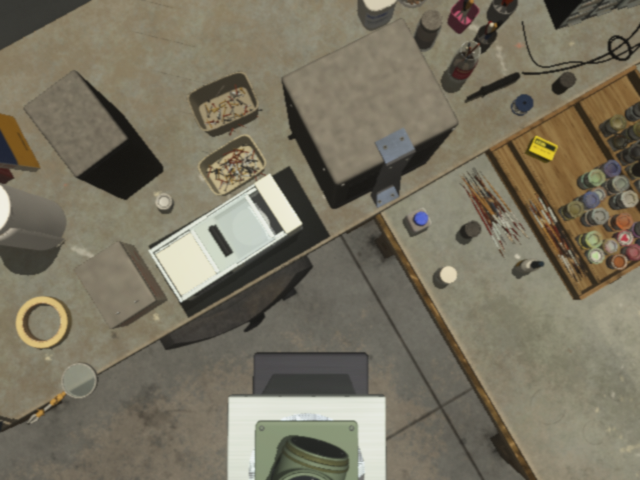

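The scene shows the balance at about (280,220), jar (390,362), bottle (416,316) and can (457,357). In the top view the balance is at (225,240), rib (221,239), jar (447,275), can (469,231), and bottle (419,220).

Run:
```python
import cv2
t=cv2.imread('pics/top_0.10.png'); s=cv2.imread('pics/scene_0.05.png')
a=cv2.resize(t[160:310,140:310],None,fx=3.5,fy=3.5,interpolation=2)[:, :]
cv2.imwrite('pics/c1.png',a)
b=cv2.resize(t[195:295,395:495],None,fx=4,fy=4,interpolation=2); c=cv2.resize(s[290:390,370:480],None,fx=4,fy=4,interpolation=2)[:400]
cv2.imwrite('pics/c2.png',cv2.hconcat([b,c[:, :400]]))
```

```text
(no output)
```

View pics/c1.png

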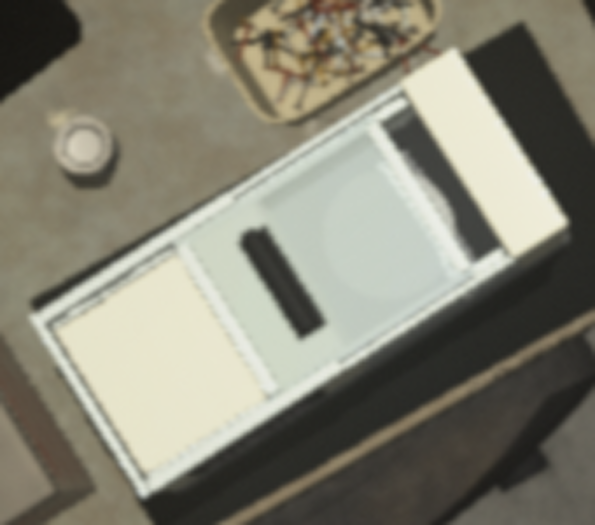

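View pics/c2.png

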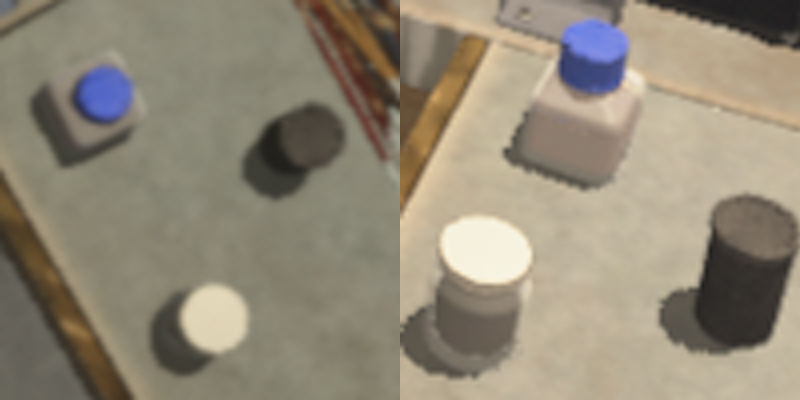

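Run:
```python
from h import *
from scipy.optimize import least_squares
f=load('top');V=f['view'];print('cam',-V[:3,:3].T@V[:3,3])
pts=[((457,47),(58,-142,101.5)),((569,225),(-58,-142,101.5)),((404,85),(58,-106,101.5)),((512,258),(-58,-106,101.5)),((32,318),(58,130,95)),((145,495),(-58,130,95))]
W=np.array([ray('top',140+p[0]/3.5,160+p[1]/3.5,q[2])[:2] for p,q in pts]);L=np.array([q[:2] for _,q in pts],float)
R=lambda t:np.array([[np.cos(t),-np.sin(t)],[np.sin(t),np.cos(t)]])
best=None
for t0 in np.arange(-3,3.2,.5):
    r=least_squares(lambda p:(L@R(p[2]).T+p[:2]-W).ravel(),[*W.mean(0),t0])
    if best is None or r.cost<best.cost: best=r
p=best.x;print('bal',p[:2],np.degrees(p[2]),'res',best.fun.round(1))
rib=ray('top',140+284/3.5,160+281/3.5,108)[:2];print('rib local',R(p[2]).T@(rib-p[:2]),rib)
print('pan',R(p[2])@[0,-55]+p[:2])
j=ray('top',448.5,274.75,48);print('jar',j, 'scene lid',proj('scene',j))
print('can',ray('top',395+311/4,195+136/4,51),'bottle',ray('top',395+104/4,195+94/4,60),'tin',ray('top',140+84/3.5,160+146/3.5,30))
for l,z in[((58,-142),101.5),((-58,-142),101.5),((58,130),95),((-58,130),95)]: print(proj('scene',np.append(R(p[2])@l+p[:2],z)))
```

```text
cam [ 360.82737874  -23.20679478 1235.44860214]
bal [461.73728847 157.07983025] 32.604355731939464 res [-0.1  0.5 -0.2 -0.6  1.5  2.1 -1.6 -1.1  1.3 -0.7 -0.7 -0.1]
rib local [-1.27270746  4.10999841] [458.45053486 159.8563608 ]
pan [491.37320402 110.74720126]
jar [ 395.72122618 -280.3914405    48.        ] scene lid [390.9254299  351.03853169]
can [ 486.32648994 -329.22499514   51.        ] bottle [ 506.05632535 -225.27252591   60.        ] tin [543.36168473 289.01204975  30.        ]
[348.37192468 198.1333768 ]
[328.78275183 222.32005673]
[238.97798938 179.42687563]
[211.05077204 199.60965745]
```

Request:
{"fn": "move_arm", "kwargs": {
  "plan": [
    {"wz": 0.1223},
    {"wz": 0.1223},
    {"wz": 0.1223},
    {"wz": 0.1223},
    {"wz": 0.1223},
    {"wz": 0.1223},
    {"wz": 0.1223},
    {"wz": 0.1223},
    {"wz": 0.1223},
    {"wz": 0.1223}
  ],
  "gripper": 0
}}

```text
schema error: expected keys tx, ty, tz, wx, wy, wz
```

Request:
{"fn": "move_arm", "kwargs": {
  "plan": [
    {"wz": 0.1223},
    {"wz": 0.1223},
    {"wz": 0.1223},
    {"wz": 0.1223},
    {"wz": 0.1223},
    {"wz": 0.1223},
    {"wz": 0.1223},
    {"wz": 0.1223},
    {"wz": 0.1223}
  ]
}}

```text
schema error: expected keys tx, ty, tz, wx, wy, wz
```

Request:
{"fn": "move_arm", "kwargs": {
  "plan": [
    {"tx": 0.3, "ty": 3},
    {"tx": 0.3, "ty": 3},
    {"tx": 0.3, "ty": 3},
    {"tx": 0.3, "ty": 3},
    {"tx": 0.3, "ty": 3},
    {"tx": 0.3, "ty": 3},
    {"tx": 0.3, "ty": 3},
    {"tx": 0.3, "ty": 3},
    {"tx": 0.3, "ty": 3},
    {"tx": 0.3, "ty": 3}
  ]
}}

```text
schema error: expected keys tx, ty, tz, wx, wy, wz
```

Request:
{"fn": "move_arm", "kwargs": {
  "plan": [
    {"tx": 0.3, "ty": 3},
    {"tx": 0.3, "ty": 3},
    {"tx": 0.3, "ty": 3},
    {"tx": 0.3, "ty": 3},
    {"tx": 0.3, "ty": 3},
    {"tx": 0.3, "ty": 3},
    {"tx": 0.3, "ty": 3},
    {"tx": 0.3, "ty": 2.7},
    {},
    {}
  ]
}}

```text
schema error: expected keys tx, ty, tz, wx, wy, wz
```

```bash
cat >> h.py <<'E'
B=np.array([461.7,157.1]);T=np.radians(32.6);RB=np.array([[np.cos(T),-np.sin(T)],[np.sin(T),np.cos(T)]])
def loc():
    s=env.state();p=s['ee_pos'];print('t',round(s['time_s'],2),'local',(RB.T@(p[:2]-B)).round(1),'world',p.round(1),'rot',s['ee_rot'].round(2),'Flocal',(RB.T@s['force'][:2]).round(1),s['force'].round(1),'grip',s['gripper_width'],s['gripper_force'])
E
python3 -c "
from h import *
loc()
print(ray('scene',362,270,0),ray('scene',470,297,0),ray('scene',408,293,0))"
```

```text
t 0.1 local [-54.4 509.3] world [141.5 556.9 213.2] rot [-179.91   -0.    165.75] Flocal [ 0.5 -0.6] [ 0.8 -0.2 -0. ] grip 91.62858227884485 0.0
[537.97856398 -46.9346757    0.        ] [ 651.68860811 -227.38917617    0.        ] [ 562.72957656 -153.67258552    0.        ]
```

Request:
{"fn": "move_arm", "kwargs": {
  "plan": [
    {"tx": 0, "ty": 0, "tz": 0, "wx": 0, "wy": 0, "wz": 0.1223},
    {"tx": 0, "ty": 0, "tz": 0, "wx": 0, "wy": 0, "wz": 0.1223},
    {"tx": 0, "ty": 0, "tz": 0, "wx": 0, "wy": 0, "wz": 0.1223},
    {"tx": 0, "ty": 0, "tz": 0, "wx": 0, "wy": 0, "wz": 0.1223},
    {"tx": 0, "ty": 0, "tz": 0, "wx": 0, "wy": 0, "wz": 0.1223},
    {"tx": 0, "ty": 0, "tz": 0, "wx": 0, "wy": 0, "wz": 0.1223},
    {"tx": 0, "ty": 0, "tz": 0, "wx": 0, "wy": 0, "wz": 0.1223},
    {"tx": 0, "ty": 0, "tz": 0, "wx": 0, "wy": 0, "wz": 0.1223},
    {"tx": 0, "ty": 0, "tz": 0, "wx": 0, "wy": 0, "wz": 0.1223},
    {"tx": 0, "ty": 0, "tz": 0, "wx": 0, "wy": 0, "wz": 0.1223}
  ],
  "gripper": 0
}}

```text
time_s: 0.93
ee_pos: [141.5, 557.0, 213.5]
ee_rot: [-180.0, 0.1, 95.3]
force: [-0.5, -0.6, -0.3]
gripper_width: 26.9
gripper_force: 0.0
```

Request:
{"fn": "move_arm", "kwargs": {
  "plan": [
    {"tx": 0, "ty": 0, "tz": 0, "wx": 0, "wy": 0, "wz": 0.1223},
    {"tx": 0, "ty": 0, "tz": 0, "wx": 0, "wy": 0, "wz": 0.1223},
    {"tx": 0, "ty": 0, "tz": 0, "wx": 0, "wy": 0, "wz": 0.1223},
    {"tx": 0, "ty": 0, "tz": 0, "wx": 0, "wy": 0, "wz": 0.1223},
    {"tx": 0, "ty": 0, "tz": 0, "wx": 0, "wy": 0, "wz": 0.1223},
    {"tx": 0, "ty": 0, "tz": 0, "wx": 0, "wy": 0, "wz": 0.1223},
    {"tx": 0, "ty": 0, "tz": 0, "wx": 0, "wy": 0, "wz": 0.1223},
    {"tx": 0, "ty": 0, "tz": 0, "wx": 0, "wy": 0, "wz": 0.1223},
    {"tx": 0, "ty": 0, "tz": 0, "wx": 0, "wy": 0, "wz": 0.1223}
  ]
}}

```text
time_s: 1.68
ee_pos: [141.5, 557.0, 213.4]
ee_rot: [180.0, 0.0, 32.3]
force: [0.4, -0.6, 1.1]
gripper_width: 0.3
gripper_force: 0.0
```

```bash
python3 -c "
from h import *
loc()"
```

```text
t 1.68 local [-54.3 509.4] world [141.5 557.  213.4] rot [1.7996e+02 5.0000e-02 3.2260e+01] Flocal [-0.  -0.7] [ 0.4 -0.6  1.1] grip 0.3148545598713518 0.0
```

Request:
{"fn": "move_arm", "kwargs": {
  "plan": [
    {"tx": 0.3, "ty": 3, "tz": 0, "wx": 0, "wy": 0, "wz": 0},
    {"tx": 0.3, "ty": 3, "tz": 0, "wx": 0, "wy": 0, "wz": 0},
    {"tx": 0.3, "ty": 3, "tz": 0, "wx": 0, "wy": 0, "wz": 0},
    {"tx": 0.3, "ty": 3, "tz": 0, "wx": 0, "wy": 0, "wz": 0},
    {"tx": 0.3, "ty": 3, "tz": 0, "wx": 0, "wy": 0, "wz": 0},
    {"tx": 0.3, "ty": 3, "tz": 0, "wx": 0, "wy": 0, "wz": 0},
    {"tx": 0.3, "ty": 3, "tz": 0, "wx": 0, "wy": 0, "wz": 0},
    {"tx": 0.3, "ty": 3, "tz": 0, "wx": 0, "wy": 0, "wz": 0},
    {"tx": 0.3, "ty": 3, "tz": 0, "wx": 0, "wy": 0, "wz": 0}
  ]
}}

```text
time_s: 2.43
ee_pos: [310.3, 343.0, 213.7]
ee_rot: [180.0, 0.0, 32.6]
force: [-0.3, -0.1, 0.4]
gripper_width: 0.1
gripper_force: 0.0
```

Request:
{"fn": "move_arm", "kwargs": {
  "plan": [
    {"tx": 0.3, "ty": 3, "tz": 0, "wx": 0, "wy": 0, "wz": 0},
    {"tx": 0.3, "ty": 3, "tz": 0, "wx": 0, "wy": 0, "wz": 0},
    {"tx": 0.3, "ty": 3, "tz": 0, "wx": 0, "wy": 0, "wz": 0},
    {"tx": 0.3, "ty": 3, "tz": 0, "wx": 0, "wy": 0, "wz": 0},
    {"tx": 0.3, "ty": 3, "tz": 0, "wx": 0, "wy": 0, "wz": 0},
    {"tx": 0.3, "ty": 3, "tz": 0, "wx": 0, "wy": 0, "wz": 0},
    {"tx": 0.3, "ty": 3, "tz": 0, "wx": 0, "wy": 0, "wz": 0},
    {"tx": 0.3, "ty": 3, "tz": 0, "wx": 0, "wy": 0, "wz": 0},
    {"tx": 0.3, "ty": 2.6, "tz": 0, "wx": 0, "wy": 0, "wz": 0},
    {"tx": 0, "ty": 0, "tz": 0, "wx": 0, "wy": 0, "wz": 0},
    {"tx": 0, "ty": 0, "tz": 0, "wx": 0, "wy": 0, "wz": 0}
  ]
}}

```text
time_s: 3.35
ee_pos: [476.1, 134.0, 213.4]
ee_rot: [-180.0, 0.1, 32.5]
force: [0.1, -0.2, 0.1]
gripper_width: 0.1
gripper_force: 0.0
```

```bash
python3 -c "
from h import *
loc()
snap('top');i=cv2.imread('pics/'+sorted(__import__('os').listdir('pics'))[-1]);print(sorted(__import__('os').listdir('pics')),env.state()['qpos'].round(1))"
```

```text
t 3.35 local [ -0.3 -27.2] world [476.1 134.  213.4] rot [-1.7995e+02  6.0000e-02  3.2460e+01] Flocal [-0.  -0.2] [ 0.1 -0.2  0.1] grip 0.10226429132528939 0.0
['c1.png', 'c2.png', 'scene.npz', 'scene_0.05.png', 'top.npz', 'top_0.10.png', 'top_3.40.png'] [14.5 11.1 99.8  0.  69.2 71.9]
```

Request:
{"fn": "move_arm", "kwargs": {
  "plan": [
    {"tx": 0, "ty": 0, "tz": 3, "wx": 0, "wy": 0, "wz": 0},
    {"tx": 0, "ty": 0, "tz": 3, "wx": 0, "wy": 0, "wz": 0},
    {"tx": 0, "ty": 0, "tz": 2, "wx": 0, "wy": 0, "wz": 0},
    {"tx": 0, "ty": 0, "tz": 1.6, "wx": 0, "wy": 0, "wz": 0},
    {"tx": 0, "ty": 0, "tz": 1, "wx": 0, "wy": 0, "wz": 0},
    {"tx": 0, "ty": 0, "tz": 0.6, "wx": 0, "wy": 0, "wz": 0},
    {"tx": 0, "ty": 0, "tz": 0, "wx": 0, "wy": 0, "wz": 0}
  ]
}}

```text
time_s: 3.98
ee_pos: [475.0, 135.4, 101.2]
ee_rot: [-180.0, 0.1, 32.7]
force: [-0.7, -0.5, 0.2]
gripper_width: 0.5
gripper_force: 0.0
```

Request:
{"fn": "move_arm", "kwargs": {
  "plan": [
    {"tx": 0, "ty": -0.6, "tz": 0, "wx": 0, "wy": 0, "wz": 0},
    {"tx": 0, "ty": -0.6, "tz": 0, "wx": 0, "wy": 0, "wz": 0},
    {"tx": 0, "ty": -0.6, "tz": 0, "wx": 0, "wy": 0, "wz": 0},
    {"tx": 0, "ty": -0.6, "tz": 0, "wx": 0, "wy": 0, "wz": 0},
    {"tx": 0, "ty": -0.6, "tz": 0, "wx": 0, "wy": 0, "wz": 0},
    {"tx": 0, "ty": -0.6, "tz": 0, "wx": 0, "wy": 0, "wz": 0},
    {"tx": 0, "ty": -0.6, "tz": 0, "wx": 0, "wy": 0, "wz": 0}
  ]
}}

```text
time_s: 4.57
ee_pos: [454.2, 169.9, 102.9]
ee_rot: [179.8, -0.1, 32.7]
force: [2.5, -5.3, 2.4]
gripper_width: 0.2
gripper_force: 3.0
```

```bash
python3 -c "
from h import *
loc()"
```

```text
t 4.57 local [ 0.6 14.8] world [454.2 169.9 102.9] rot [ 1.7981e+02 -1.1000e-01  3.2700e+01] Flocal [-0.8 -5.8] [ 2.5 -5.3  2.4] grip 0.2405986877605057 2.992445679847151
```

Request:
{"fn": "move_arm", "kwargs": {
  "plan": [
    {"tx": 0, "ty": -0.6, "tz": 0, "wx": 0, "wy": 0, "wz": 0},
    {"tx": 0, "ty": -0.6, "tz": 0, "wx": 0, "wy": 0, "wz": 0},
    {"tx": 0, "ty": -0.6, "tz": 0, "wx": 0, "wy": 0, "wz": 0},
    {"tx": 0, "ty": -0.6, "tz": 0, "wx": 0, "wy": 0, "wz": 0},
    {"tx": 0, "ty": -0.6, "tz": 0, "wx": 0, "wy": 0, "wz": 0},
    {"tx": 0, "ty": -0.6, "tz": 0, "wx": 0, "wy": 0, "wz": 0},
    {"tx": 0, "ty": -0.6, "tz": 0, "wx": 0, "wy": 0, "wz": 0},
    {"tx": 0, "ty": -0.4, "tz": 0, "wx": 0, "wy": 0, "wz": 0}
  ]
}}

```text
time_s: 5.23
ee_pos: [429.0, 208.8, 102.9]
ee_rot: [179.8, -0.1, 32.7]
force: [2.5, -4.2, 2.5]
gripper_width: 0.2
gripper_force: 2.9
```

Request:
{"fn": "move_arm", "kwargs": {
  "plan": [
    {"tx": 0, "ty": -0.2, "tz": 0, "wx": 0, "wy": 0, "wz": 0},
    {"tx": 0, "ty": -0.2, "tz": 0, "wx": 0, "wy": 0, "wz": 0}
  ]
}}

```text
time_s: 5.4
ee_pos: [426.8, 212.1, 102.9]
ee_rot: [179.9, -0.1, 32.7]
force: [1.6, -5.2, 3.2]
gripper_width: 0.4
gripper_force: 2.8
```

```bash
python3 -c "
from h import *
loc()"
```

```text
t 5.4 local [ 0.3 65.1] world [426.8 212.1 102.9] rot [ 1.7987e+02 -8.0000e-02  3.2690e+01] Flocal [-1.4 -5.3] [ 1.6 -5.2  3.2] grip 0.43268525739789937 2.7649664191994816
```

Keep going until the stop is felt.

Request:
{"fn": "move_arm", "kwargs": {
  "plan": [
    {"tx": 0, "ty": -0.2, "tz": 0, "wx": 0, "wy": 0, "wz": 0},
    {"tx": 0, "ty": -0.1, "tz": 0, "wx": 0, "wy": 0, "wz": 0},
    {"tx": 0, "ty": 0, "tz": 0, "wx": 0, "wy": 0, "wz": 0}
  ]
}}

```text
time_s: 5.65
ee_pos: [425.1, 214.8, 102.8]
ee_rot: [179.9, -0.1, 32.7]
force: [0.9, -4.6, 3.3]
gripper_width: 0.6
gripper_force: 2.5
```

Request:
{"fn": "move_arm", "kwargs": {
  "plan": [
    {"tx": 0, "ty": -0.1, "tz": 0, "wx": 0, "wy": 0, "wz": 0},
    {"tx": 0, "ty": -0.1, "tz": 0, "wx": 0, "wy": 0, "wz": 0}
  ]
}}

```text
time_s: 5.82
ee_pos: [424.2, 216.3, 102.7]
ee_rot: [179.9, -0.1, 32.6]
force: [1.3, -5.2, 5.3]
gripper_width: 0.5
gripper_force: 2.8
```

```bash
python3 -c "
from h import *
loc()"
```

```text
t 5.82 local [ 0.3 70.1] world [424.2 216.3 102.7] rot [ 1.7992e+02 -7.0000e-02  3.2650e+01] Flocal [-1.7 -5.1] [ 1.3 -5.2  5.3] grip 0.5072596007562832 2.7626109909033403
```

Request:
{"fn": "move_arm", "kwargs": {
  "plan": [
    {"tx": 0, "ty": -0.15, "tz": 0, "wx": 0, "wy": 0, "wz": 0},
    {"tx": 0, "ty": -0.15, "tz": 0, "wx": 0, "wy": 0, "wz": 0}
  ]
}}

```text
time_s: 5.98
ee_pos: [423.3, 217.7, 102.8]
ee_rot: [179.7, -0.1, 32.7]
force: [6.3, -12.8, 5.5]
gripper_width: 0.4
gripper_force: 7.3
```

Request:
{"fn": "move_arm", "kwargs": {
  "plan": [
    {"tx": 0, "ty": -0.15, "tz": 0, "wx": 0, "wy": 0, "wz": 0},
    {"tx": 0, "ty": -0.1, "tz": 0, "wx": 0, "wy": 0, "wz": 0}
  ]
}}

```text
time_s: 6.15
ee_pos: [423.2, 217.8, 102.9]
ee_rot: [179.5, -0.1, 32.9]
force: [9.5, -20.4, 4.5]
gripper_width: 0.4
gripper_force: 11.0
```

Run:
```python
from h import *
loc()
f=snap('scene');i=f['color'][:,:,::-1][150:290,160:360]
cv2.imwrite('pics/c3.png',cv2.resize(i,None,fx=4,fy=4,interpolation=2))
```

```text
t 6.15 local [ 0.3 71.9] world [423.2 217.8 102.9] rot [ 1.7945e+02 -7.0000e-02  3.2870e+01] Flocal [ -3.  -22.3] [  9.5 -20.4   4.5] grip 0.44503080472942463 10.998193679843098
```

View pics/c3.png

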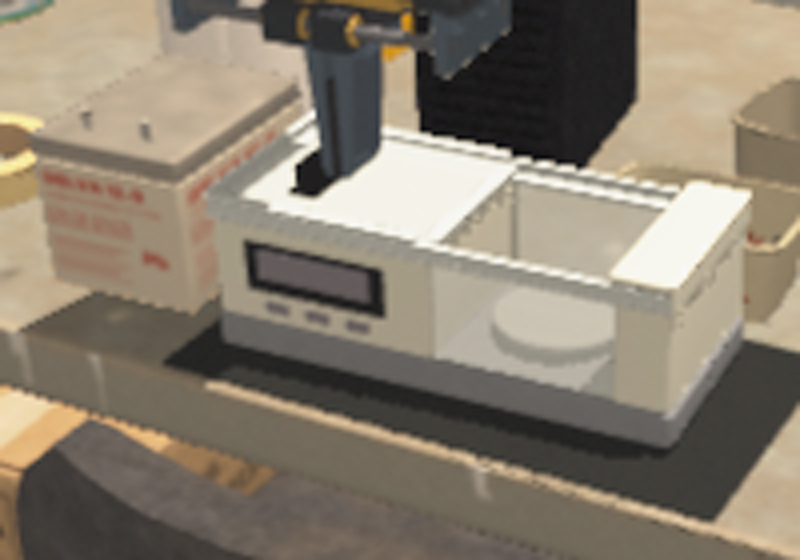

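Request:
{"fn": "move_arm", "kwargs": {
  "plan": [
    {"tx": 0, "ty": 0.8, "tz": 0, "wx": 0, "wy": 0, "wz": 0},
    {"tx": 0, "ty": 0.4, "tz": -1, "wx": 0, "wy": 0, "wz": 0},
    {"tx": 0, "ty": 0, "tz": -2.5, "wx": 0, "wy": 0, "wz": 0},
    {"tx": 0, "ty": 0, "tz": -3, "wx": 0, "wy": 0, "wz": 0},
    {"tx": 0, "ty": 0, "tz": -2.5, "wx": 0, "wy": 0, "wz": 0}
  ],
  "gripper": 7
}}

```text
time_s: 6.62
ee_pos: [426.7, 211.8, 193.3]
ee_rot: [-179.9, -0.0, 32.6]
force: [1.0, 0.8, 0.2]
gripper_width: 31.3
gripper_force: 0.0
```

Request:
{"fn": "move_arm", "kwargs": {
  "plan": [
    {"tx": -1.8, "ty": 2.5, "tz": 0, "wx": 0, "wy": 0, "wz": 0},
    {"tx": -1.8, "ty": 2.5, "tz": 0, "wx": 0, "wy": 0, "wz": 0},
    {"tx": -1.8, "ty": 2.5, "tz": 0, "wx": 0, "wy": 0, "wz": 0},
    {"tx": -1.8, "ty": 2.5, "tz": 0, "wx": 0, "wy": 0, "wz": 0},
    {"tx": -1.8, "ty": 2.5, "tz": 0, "wx": 0, "wy": 0, "wz": 0},
    {"tx": -1.8, "ty": 2.5, "tz": 0, "wx": 0, "wy": 0, "wz": 0},
    {"tx": -1.8, "ty": 2.5, "tz": 0, "wx": 0, "wy": 0, "wz": 0},
    {"tx": -1.8, "ty": 2.5, "tz": 0, "wx": 0, "wy": 0, "wz": 0}
  ]
}}

```text
time_s: 7.28
ee_pos: [413.2, -35.4, 192.0]
ee_rot: [-179.9, -0.1, 32.6]
force: [0.2, -0.0, 0.2]
gripper_width: 70.3
gripper_force: 0.0
```

Request:
{"fn": "move_arm", "kwargs": {
  "plan": [
    {"tx": -1.8, "ty": 2.4, "tz": 0, "wx": 0, "wy": 0, "wz": 0},
    {"tx": -1.8, "ty": 2.4, "tz": 0, "wx": 0, "wy": 0, "wz": 0},
    {"tx": -1.8, "ty": 2.4, "tz": 0, "wx": 0, "wy": 0, "wz": 0},
    {"tx": -1.8, "ty": 2.4, "tz": 0, "wx": 0, "wy": 0, "wz": 0},
    {"tx": -1.8, "ty": 2.4, "tz": 0, "wx": 0, "wy": 0, "wz": 0},
    {"tx": -1.8, "ty": 2.4, "tz": 0, "wx": 0, "wy": 0, "wz": 0},
    {"tx": -1.8, "ty": 2.4, "tz": 0, "wx": 0, "wy": 0, "wz": 0},
    {"tx": -1.8, "ty": 2.4, "tz": 0, "wx": 0, "wy": 0, "wz": 0},
    {"tx": 0, "ty": 0, "tz": 0, "wx": 0, "wy": 0, "wz": 0},
    {"tx": 0, "ty": 0, "tz": 0, "wx": 0, "wy": 0, "wz": 0},
    {"tx": 0, "ty": 0, "tz": 0, "wx": 0, "wy": 0, "wz": 0}
  ]
}}

```text
time_s: 8.2
ee_pos: [395.7, -273.3, 191.6]
ee_rot: [-179.9, -0.1, 32.6]
force: [-0.6, -0.9, 0.7]
gripper_width: 70.1
gripper_force: 0.0
```

Run:
```python
from h import *
loc(); p=env.state()['ee_pos']; d=RB.T@(np.array([395.7,-280.4])-p[:2]); print('tool delta',d[0],-d[1])
```

```text
t 8.2 local [-287.5 -327. ] world [ 395.7 -273.3  191.6] rot [-1.799e+02 -5.000e-02  3.258e+01] Flocal [-1.  -0.4] [-0.6 -0.9  0.7] grip 70.06815460207275 0.0
tool delta -3.846237226146055 5.99850606799968
```

Request:
{"fn": "move_arm", "kwargs": {
  "plan": [
    {"tx": -0.4, "ty": 0.6, "tz": 2, "wx": 0, "wy": 0, "wz": 0},
    {"tx": 0, "ty": 0, "tz": 3, "wx": 0, "wy": 0, "wz": 0},
    {"tx": 0, "ty": 0, "tz": 3, "wx": 0, "wy": 0, "wz": 0},
    {"tx": 0, "ty": 0, "tz": 3, "wx": 0, "wy": 0, "wz": 0},
    {"tx": 0, "ty": 0, "tz": 2, "wx": 0, "wy": 0, "wz": 0},
    {"tx": 0, "ty": 0, "tz": 2, "wx": 0, "wy": 0, "wz": 0},
    {"tx": 0, "ty": 0, "tz": 1.5, "wx": 0, "wy": 0, "wz": 0},
    {"tx": 0, "ty": 0, "tz": 1, "wx": 0, "wy": 0, "wz": 0},
    {"tx": 0, "ty": 0, "tz": 0.4, "wx": 0, "wy": 0, "wz": 0},
    {"tx": 0, "ty": 0, "tz": 0, "wx": 0, "wy": 0, "wz": 0}
  ]
}}

```text
time_s: 9.03
ee_pos: [395.4, -279.9, 12.3]
ee_rot: [-179.9, 0.0, 32.7]
force: [-0.4, -0.7, 0.1]
gripper_width: 70.2
gripper_force: 0.0
```

Request:
{"fn": "move_arm", "kwargs": {
  "plan": [
    {"tx": 0, "ty": 0, "tz": 0, "wx": 0, "wy": 0, "wz": 0},
    {"tx": 0, "ty": 0, "tz": 0, "wx": 0, "wy": 0, "wz": 0},
    {"tx": 0, "ty": 0, "tz": 0, "wx": 0, "wy": 0, "wz": 0},
    {"tx": 0, "ty": 0, "tz": 0, "wx": 0, "wy": 0, "wz": 0},
    {"tx": 0, "ty": 0, "tz": 0, "wx": 0, "wy": 0, "wz": 0},
    {"tx": 0, "ty": 0, "tz": 0, "wx": 0, "wy": 0, "wz": 0},
    {"tx": 0, "ty": 0, "tz": 0, "wx": 0, "wy": 0, "wz": 0},
    {"tx": 0, "ty": 0, "tz": 0, "wx": 0, "wy": 0, "wz": 0},
    {"tx": 0, "ty": 0, "tz": 0, "wx": 0, "wy": 0, "wz": 0}
  ],
  "gripper": 2,
  "force": 12
}}

```text
time_s: 9.78
ee_pos: [395.7, -281.5, 13.3]
ee_rot: [180.0, -0.0, 32.6]
force: [-1.2, 1.7, 6.9]
gripper_width: 36.7
gripper_force: 12.0
```

Run:
```python
from h import *
loc()
```

```text
t 9.78 local [-291.9 -334. ] world [ 395.7 -281.5   13.3] rot [ 1.7999e+02 -1.0000e-02  3.2600e+01] Flocal [-0.1  2.1] [-1.2  1.7  6.9] grip 36.69894914362109 12.01703919536385
```

Request:
{"fn": "move_arm", "kwargs": {
  "plan": [
    {"tx": 0, "ty": 0, "tz": -0.5, "wx": 0, "wy": 0, "wz": 0},
    {"tx": 0, "ty": 0, "tz": -1, "wx": 0, "wy": 0, "wz": 0},
    {"tx": 0, "ty": 0, "tz": -2, "wx": 0, "wy": 0, "wz": 0},
    {"tx": 0, "ty": 0, "tz": -2, "wx": 0, "wy": 0, "wz": 0},
    {"tx": 0, "ty": 0, "tz": -2, "wx": 0, "wy": 0, "wz": 0},
    {"tx": 0, "ty": 0, "tz": -2, "wx": 0, "wy": 0, "wz": 0},
    {"tx": 0, "ty": 0, "tz": 0, "wx": 0, "wy": 0, "wz": 0}
  ]
}}

```text
time_s: 10.37
ee_pos: [397.7, -283.1, 111.2]
ee_rot: [179.6, -0.2, 32.6]
force: [0.5, -0.4, -1.5]
gripper_width: 36.9
gripper_force: 12.0
```

Run:
```python
from h import *
loc(); s=env.state()['ee_pos']
f=snap('scene');c=proj('scene',s).astype(int);print(c,proj('scene',s+[0,0,48]))
i=f['color'][:,:,::-1][c[1]-80:c[1]+60,c[0]-80:c[0]+80]
cv2.imwrite('pics/c4.png',cv2.resize(i,None,fx=4,fy=4,interpolation=2))
```

```text
t 10.37 local [-291.1 -336.3] world [ 397.7 -283.1  111.2] rot [ 1.7959e+02 -1.5000e-01  3.2610e+01] Flocal [ 0.2 -0.7] [ 0.5 -0.4 -1.5] grip 36.928809489545664 11.993858250862104
[397 318] [401.51150485 291.65540741]
```

View pics/c4.png

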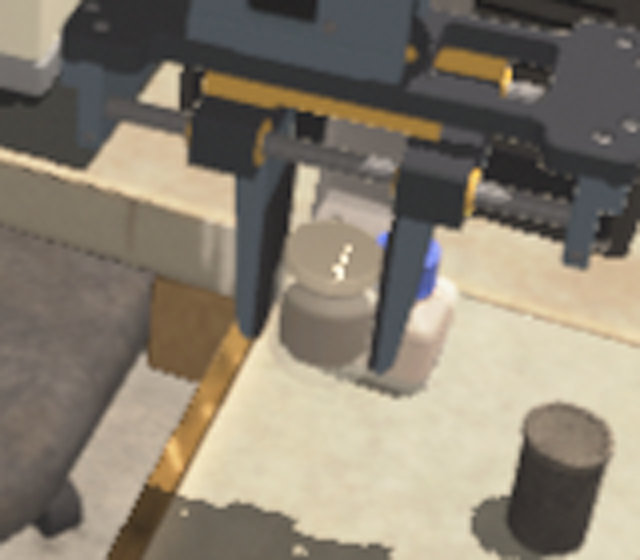

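Request:
{"fn": "move_arm", "kwargs": {
  "plan": [
    {"tx": 1, "ty": -1.5, "tz": -0.6, "wx": 0, "wy": 0, "wz": 0},
    {"tx": 1.5, "ty": -2.3, "tz": -0.6, "wx": 0, "wy": 0, "wz": 0},
    {"tx": 1.5, "ty": -2.3, "tz": -0.6, "wx": 0, "wy": 0, "wz": 0},
    {"tx": 1.5, "ty": -2.3, "tz": -0.6, "wx": 0, "wy": 0, "wz": 0},
    {"tx": 1.5, "ty": -2.3, "tz": -0.6, "wx": 0, "wy": 0, "wz": 0},
    {"tx": 1.5, "ty": -2.3, "tz": -0.6, "wx": 0, "wy": 0, "wz": 0},
    {"tx": 1.5, "ty": -2.3, "tz": -0.6, "wx": 0, "wy": 0, "wz": 0},
    {"tx": 1.5, "ty": -2.3, "tz": -0.6, "wx": 0, "wy": 0, "wz": 0},
    {"tx": 1.5, "ty": -2.3, "tz": -0.6, "wx": 0, "wy": 0, "wz": 0},
    {"tx": 1.5, "ty": -2.3, "tz": -0.6, "wx": 0, "wy": 0, "wz": 0},
    {"tx": 1, "ty": -1.5, "tz": 0, "wx": 0, "wy": 0, "wz": 0}
  ]
}}

```text
time_s: 11.33
ee_pos: [398.0, 3.7, 167.4]
ee_rot: [-179.9, 0.0, 32.7]
force: [0.4, -0.4, -1.8]
gripper_width: 37.2
gripper_force: 12.0
```

Run:
```python
from h import *
loc()
```

```text
t 11.33 local [-136.3  -95. ] world [398.    3.7 167.4] rot [-1.7995e+02  1.0000e-02  3.2670e+01] Flocal [ 0.1 -0.5] [ 0.4 -0.4 -1.8] grip 37.223907732615416 11.99289665230026
```

Request:
{"fn": "move_arm", "kwargs": {
  "plan": [
    {"tx": 1.5, "ty": -0.5, "tz": 0, "wx": 0, "wy": 0, "wz": 0},
    {"tx": 1.5, "ty": -0.5, "tz": 0, "wx": 0, "wy": 0, "wz": 0},
    {"tx": 2, "ty": -0.5, "tz": 0, "wx": 0, "wy": 0, "wz": 0},
    {"tx": 2, "ty": -0.5, "tz": 0, "wx": 0, "wy": 0, "wz": 0},
    {"tx": 2, "ty": -0.5, "tz": 0, "wx": 0, "wy": 0, "wz": 0},
    {"tx": 2, "ty": -0.5, "tz": 0, "wx": 0, "wy": 0, "wz": 0},
    {"tx": 1.5, "ty": -0.5, "tz": 0, "wx": 0, "wy": 0, "wz": 0},
    {"tx": 1, "ty": -0.4, "tz": 0, "wx": 0, "wy": 0, "wz": 0},
    {"tx": 0, "ty": 0, "tz": 0, "wx": 0, "wy": 0, "wz": 0},
    {"tx": 0, "ty": 0, "tz": 0, "wx": 0, "wy": 0, "wz": 0}
  ]
}}

```text
time_s: 12.17
ee_pos: [490.3, 107.1, 166.7]
ee_rot: [-180.0, 0.2, 32.7]
force: [-0.1, -0.0, -1.3]
gripper_width: 37.0
gripper_force: 12.0
```

Run:
```python
from h import *
loc()
```

```text
t 12.17 local [ -2.8 -57.6] world [490.3 107.1 166.7] rot [-1.7996e+02  1.6000e-01  3.2650e+01] Flocal [-0.1  0. ] [-0.1 -0.  -1.3] grip 37.018496302754926 11.993829662351345
```

Request:
{"fn": "move_arm", "kwargs": {
  "plan": [
    {"tx": 0.3, "ty": -0.3, "tz": 1, "wx": 0, "wy": 0, "wz": 0},
    {"tx": 0, "ty": 0, "tz": 2, "wx": 0, "wy": 0, "wz": 0},
    {"tx": 0, "ty": 0, "tz": 2, "wx": 0, "wy": 0, "wz": 0},
    {"tx": 0, "ty": 0, "tz": 2, "wx": 0, "wy": 0, "wz": 0},
    {"tx": 0, "ty": 0, "tz": 2, "wx": 0, "wy": 0, "wz": 0},
    {"tx": 0, "ty": 0, "tz": 1, "wx": 0, "wy": 0, "wz": 0},
    {"tx": 0, "ty": 0, "tz": 0.8, "wx": 0, "wy": 0, "wz": 0},
    {"tx": 0, "ty": 0, "tz": 0.2, "wx": 0, "wy": 0, "wz": 0},
    {"tx": 0, "ty": 0, "tz": 0, "wx": 0, "wy": 0, "wz": 0}
  ]
}}

```text
time_s: 12.92
ee_pos: [492.0, 111.3, 57.8]
ee_rot: [-180.0, 0.0, 32.6]
force: [0.7, 0.5, -0.2]
gripper_width: 37.1
gripper_force: 12.0
```

Request:
{"fn": "move_arm", "kwargs": {
  "plan": [
    {"tx": 0, "ty": 0, "tz": 0.15, "wx": 0, "wy": 0, "wz": 0},
    {"tx": 0, "ty": 0, "tz": 0.15, "wx": 0, "wy": 0, "wz": 0},
    {"tx": 0, "ty": 0, "tz": 0, "wx": 0, "wy": 0, "wz": 0}
  ]
}}

```text
time_s: 13.17
ee_pos: [492.5, 111.5, 55.5]
ee_rot: [180.0, -0.1, 32.6]
force: [-0.9, 0.5, -0.7]
gripper_width: 36.7
gripper_force: 12.0
```

Run:
```python
from h import *
loc()
```

```text
t 13.17 local [  1.4 -55. ] world [492.5 111.5  55.5] rot [ 1.7998e+02 -7.0000e-02  3.2610e+01] Flocal [-0.5  0.9] [-0.9  0.5 -0.7] grip 36.66761348989074 11.993812089058338
```

Request:
{"fn": "move_arm", "kwargs": {
  "plan": [
    {"tx": 0, "ty": 0, "tz": 0.15, "wx": 0, "wy": 0, "wz": 0},
    {"tx": 0, "ty": 0, "tz": 0.15, "wx": 0, "wy": 0, "wz": 0},
    {"tx": 0, "ty": 0, "tz": 0, "wx": 0, "wy": 0, "wz": 0}
  ]
}}

```text
time_s: 13.42
ee_pos: [492.5, 111.5, 52.3]
ee_rot: [180.0, -0.1, 32.6]
force: [0.2, -0.2, 1.0]
gripper_width: 36.9
gripper_force: 12.0
```

Request:
{"fn": "move_arm", "kwargs": {
  "plan": [
    {"tx": 0, "ty": 0, "tz": 0.1, "wx": 0, "wy": 0, "wz": 0},
    {"tx": 0, "ty": 0, "tz": 0.1, "wx": 0, "wy": 0, "wz": 0},
    {"tx": 0, "ty": 0, "tz": 0, "wx": 0, "wy": 0, "wz": 0}
  ]
}}

```text
time_s: 13.67
ee_pos: [492.6, 111.6, 51.9]
ee_rot: [180.0, -0.1, 32.6]
force: [-3.5, -0.8, 14.7]
gripper_width: 37.0
gripper_force: 12.0
```

Request:
{"fn": "move_arm", "kwargs": {
  "plan": [
    {"tx": 0, "ty": 0, "tz": -0.18, "wx": 0, "wy": 0, "wz": 0},
    {"tx": 0, "ty": 0, "tz": 0, "wx": 0, "wy": 0, "wz": 0}
  ]
}}

```text
time_s: 13.83
ee_pos: [492.4, 111.5, 52.2]
ee_rot: [180.0, -0.1, 32.6]
force: [-0.0, 0.6, -0.6]
gripper_width: 37.2
gripper_force: 12.0
```

Request:
{"fn": "move_arm", "kwargs": {
  "plan": [
    {"tx": 0, "ty": 0, "tz": 0, "wx": 0, "wy": 0, "wz": 0},
    {"tx": 0, "ty": 0, "tz": 0, "wx": 0, "wy": 0, "wz": 0},
    {"tx": 0, "ty": 0, "tz": 0, "wx": 0, "wy": 0, "wz": 0},
    {"tx": 0, "ty": 0, "tz": 0, "wx": 0, "wy": 0, "wz": 0},
    {"tx": 0, "ty": 0, "tz": 0, "wx": 0, "wy": 0, "wz": 0}
  ],
  "gripper": 5.4
}}

```text
time_s: 14.25
ee_pos: [492.1, 111.4, 51.5]
ee_rot: [-180.0, 0.0, 32.6]
force: [-0.5, 0.4, 0.5]
gripper_width: 53.8
gripper_force: 0.0
```

Request:
{"fn": "move_arm", "kwargs": {
  "plan": [
    {"tx": 0, "ty": 0, "tz": -0.5, "wx": 0, "wy": 0, "wz": 0},
    {"tx": 0, "ty": 0, "tz": -1, "wx": 0, "wy": 0, "wz": 0},
    {"tx": 0, "ty": 0, "tz": -2, "wx": 0, "wy": 0, "wz": 0},
    {"tx": 0, "ty": 0, "tz": -3, "wx": 0, "wy": 0, "wz": 0},
    {"tx": 0, "ty": 0, "tz": -3, "wx": 0, "wy": 0, "wz": 0},
    {"tx": 0, "ty": 0, "tz": -3, "wx": 0, "wy": 0, "wz": 0},
    {"tx": 0, "ty": 0, "tz": 0, "wx": 0, "wy": 0, "wz": 0}
  ]
}}

```text
time_s: 14.83
ee_pos: [495.9, 112.2, 183.8]
ee_rot: [179.7, -0.7, 32.6]
force: [1.0, 0.5, 0.4]
gripper_width: 53.8
gripper_force: 0.0
```

Run:
```python
from h import *
loc()
f=snap('scene');i=f['color'][:,:,::-1][120:270,180:370]
cv2.imwrite('pics/c5.png',cv2.resize(i,None,fx=4,fy=4,interpolation=2))
for z in (37,85): print((proj('scene',[491.4,110.7,z])-[180,120])*4)
```

```text
t 14.83 local [  4.7 -56.2] world [495.9 112.2 183.8] rot [179.73  -0.73  32.61] Flocal [ 1.1 -0.2] [1.  0.5 0.4] grip 53.76323426465775 0.0
[482.20829446 432.53668024]
[481.89559833 354.7105401 ]
```

View pics/c5.png

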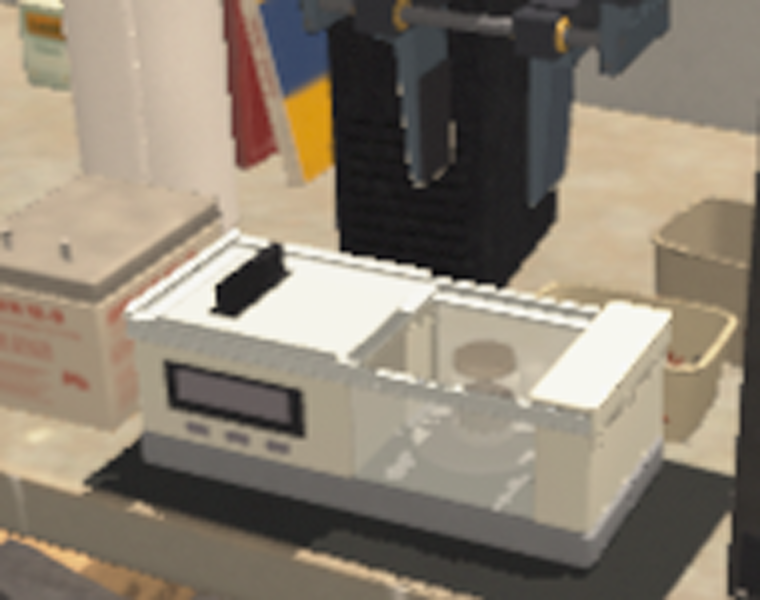

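Request:
{"fn": "move_arm", "kwargs": {
  "plan": [
    {"tx": -0.5, "ty": -2, "tz": 0, "wx": 0, "wy": 0, "wz": 0},
    {"tx": 0, "ty": -2.5, "tz": 0, "wx": 0, "wy": 0, "wz": 0},
    {"tx": 0, "ty": -2.5, "tz": 0, "wx": 0, "wy": 0, "wz": 0},
    {"tx": 0, "ty": -2.5, "tz": 0, "wx": 0, "wy": 0, "wz": 0},
    {"tx": 0, "ty": -2.5, "tz": 0, "wx": 0, "wy": 0, "wz": 0},
    {"tx": 0, "ty": -2.5, "tz": 0, "wx": 0, "wy": 0, "wz": 0},
    {"tx": 0, "ty": -2, "tz": 0, "wx": 0, "wy": 0, "wz": 0},
    {"tx": 0, "ty": -0.6, "tz": 0, "wx": 0, "wy": 0, "wz": 0},
    {"tx": 0, "ty": 0, "tz": 0, "wx": 0, "wy": 0, "wz": 0},
    {"tx": 0, "ty": 0, "tz": 0, "wx": 0, "wy": 0, "wz": 0}
  ],
  "gripper": 0
}}

```text
time_s: 15.72
ee_pos: [395.7, 252.3, 176.5]
ee_rot: [180.0, 0.0, 32.6]
force: [1.3, -0.1, -0.3]
gripper_width: 0.5
gripper_force: 0.0
```

Run:
```python
from h import *
loc()
```

```text
t 15.72 local [ -4.3 115.8] world [395.7 252.3 176.5] rot [1.7997e+02 4.0000e-02 3.2650e+01] Flocal [ 1.  -0.7] [ 1.3 -0.1 -0.3] grip 0.5028949834323401 0.0
```

Request:
{"fn": "move_arm", "kwargs": {
  "plan": [
    {"tx": 0.4, "ty": 0, "tz": 2, "wx": 0, "wy": 0, "wz": 0},
    {"tx": 0, "ty": 0, "tz": 2, "wx": 0, "wy": 0, "wz": 0},
    {"tx": 0, "ty": 0, "tz": 1.5, "wx": 0, "wy": 0, "wz": 0},
    {"tx": 0, "ty": 0, "tz": 1, "wx": 0, "wy": 0, "wz": 0},
    {"tx": 0, "ty": 0, "tz": 0.8, "wx": 0, "wy": 0, "wz": 0},
    {"tx": 0, "ty": 0, "tz": 0, "wx": 0, "wy": 0, "wz": 0}
  ]
}}

```text
time_s: 16.22
ee_pos: [398.8, 253.5, 102.2]
ee_rot: [180.0, 0.2, 32.5]
force: [-1.3, -0.6, -0.5]
gripper_width: 0.4
gripper_force: 0.0
```

Request:
{"fn": "move_arm", "kwargs": {
  "plan": [
    {"tx": 0, "ty": 0.5, "tz": 0, "wx": 0, "wy": 0, "wz": 0},
    {"tx": 0, "ty": 0.5, "tz": 0, "wx": 0, "wy": 0, "wz": 0},
    {"tx": 0, "ty": 0.5, "tz": 0, "wx": 0, "wy": 0, "wz": 0},
    {"tx": 0, "ty": 0.5, "tz": 0, "wx": 0, "wy": 0, "wz": 0},
    {"tx": 0, "ty": 0.5, "tz": 0, "wx": 0, "wy": 0, "wz": 0},
    {"tx": 0, "ty": 0.5, "tz": 0, "wx": 0, "wy": 0, "wz": 0}
  ]
}}

```text
time_s: 16.72
ee_pos: [415.6, 230.5, 104.5]
ee_rot: [-179.9, -0.1, 32.5]
force: [-2.8, 4.5, 0.1]
gripper_width: 0.6
gripper_force: 2.9
```

Run:
```python
from h import *
loc()
```

```text
t 16.72 local [ 0.7 86.7] world [415.6 230.5 104.5] rot [-1.7985e+02 -1.2000e-01  3.2540e+01] Flocal [0.1 5.3] [-2.8  4.5  0.1] grip 0.5921346004704752 2.898217936162837
```

Request:
{"fn": "move_arm", "kwargs": {
  "plan": [
    {"tx": 0, "ty": 0.5, "tz": 0, "wx": 0, "wy": 0, "wz": 0},
    {"tx": 0, "ty": 0.5, "tz": 0, "wx": 0, "wy": 0, "wz": 0},
    {"tx": 0, "ty": 0.5, "tz": 0, "wx": 0, "wy": 0, "wz": 0},
    {"tx": 0, "ty": 0.5, "tz": 0, "wx": 0, "wy": 0, "wz": 0},
    {"tx": 0, "ty": 0.5, "tz": 0, "wx": 0, "wy": 0, "wz": 0},
    {"tx": 0, "ty": 0.5, "tz": 0, "wx": 0, "wy": 0, "wz": 0},
    {"tx": 0, "ty": 0.5, "tz": 0, "wx": 0, "wy": 0, "wz": 0},
    {"tx": 0, "ty": 0.5, "tz": 0, "wx": 0, "wy": 0, "wz": 0},
    {"tx": 0, "ty": 0.5, "tz": 0, "wx": 0, "wy": 0, "wz": 0},
    {"tx": 0, "ty": 0.5, "tz": 0, "wx": 0, "wy": 0, "wz": 0}
  ]
}}

```text
time_s: 17.55
ee_pos: [442.7, 188.6, 104.5]
ee_rot: [-179.9, -0.2, 32.5]
force: [-1.7, 5.3, 0.9]
gripper_width: 0.4
gripper_force: 2.9
```

Request:
{"fn": "move_arm", "kwargs": {
  "plan": [
    {"tx": 0, "ty": 0.5, "tz": 0, "wx": 0, "wy": 0, "wz": 0},
    {"tx": 0, "ty": 0.5, "tz": 0, "wx": 0, "wy": 0, "wz": 0},
    {"tx": 0, "ty": 0.4, "tz": 0, "wx": 0, "wy": 0, "wz": 0},
    {"tx": 0, "ty": 0.3, "tz": 0, "wx": 0, "wy": 0, "wz": 0},
    {"tx": 0, "ty": 0.2, "tz": 0, "wx": 0, "wy": 0, "wz": 0},
    {"tx": 0, "ty": 0.1, "tz": 0, "wx": 0, "wy": 0, "wz": 0}
  ]
}}

```text
time_s: 18.05
ee_pos: [453.7, 171.6, 104.5]
ee_rot: [-179.9, -0.2, 32.5]
force: [-0.5, 4.4, 0.8]
gripper_width: 0.4
gripper_force: 2.6
```

Run:
```python
from h import *
loc()
```

```text
t 18.05 local [ 1.  16.5] world [453.7 171.6 104.5] rot [-1.7989e+02 -1.7000e-01  3.2530e+01] Flocal [1.9 4. ] [-0.5  4.4  0.8] grip 0.4230270553578678 2.5848827103618532
```

Request:
{"fn": "move_arm", "kwargs": {
  "plan": [
    {"tx": 0, "ty": 0.15, "tz": 0, "wx": 0, "wy": 0, "wz": 0},
    {"tx": 0, "ty": 0.15, "tz": 0, "wx": 0, "wy": 0, "wz": 0},
    {"tx": 0, "ty": 0.15, "tz": 0, "wx": 0, "wy": 0, "wz": 0},
    {"tx": 0, "ty": 0.15, "tz": 0, "wx": 0, "wy": 0, "wz": 0},
    {"tx": 0, "ty": 0.15, "tz": 0, "wx": 0, "wy": 0, "wz": 0},
    {"tx": 0, "ty": 0.15, "tz": 0, "wx": 0, "wy": 0, "wz": 0}
  ]
}}

```text
time_s: 18.55
ee_pos: [458.4, 164.2, 104.5]
ee_rot: [-179.9, -0.2, 32.5]
force: [-0.5, 4.7, 0.9]
gripper_width: 0.5
gripper_force: 2.6
```

Request:
{"fn": "move_arm", "kwargs": {
  "plan": [
    {"tx": 0, "ty": 0.1, "tz": 0, "wx": 0, "wy": 0, "wz": 0},
    {"tx": 0, "ty": 0.1, "tz": 0, "wx": 0, "wy": 0, "wz": 0},
    {"tx": 0, "ty": 0.1, "tz": 0, "wx": 0, "wy": 0, "wz": 0}
  ]
}}

```text
time_s: 18.8
ee_pos: [460.1, 161.7, 104.5]
ee_rot: [-179.9, -0.2, 32.5]
force: [-0.3, 5.3, 0.2]
gripper_width: 0.5
gripper_force: 2.6
```

Run:
```python
from h import *
loc()
```

```text
t 18.8 local [1.1 4.7] world [460.1 161.7 104.5] rot [-179.89   -0.18   32.55] Flocal [2.6 4.6] [-0.3  5.3  0.2] grip 0.46858415775548196 2.591118587879464
```

Request:
{"fn": "move_arm", "kwargs": {
  "plan": [
    {"tx": 0, "ty": 0.1, "tz": 0, "wx": 0, "wy": 0, "wz": 0},
    {"tx": 0, "ty": 0.1, "tz": 0, "wx": 0, "wy": 0, "wz": 0},
    {"tx": 0, "ty": 0.1, "tz": 0, "wx": 0, "wy": 0, "wz": 0}
  ]
}}

```text
time_s: 19.05
ee_pos: [461.7, 159.2, 104.5]
ee_rot: [-179.9, -0.2, 32.6]
force: [-1.6, 6.2, 0.4]
gripper_width: 0.5
gripper_force: 2.6
```

Request:
{"fn": "move_arm", "kwargs": {
  "plan": [
    {"tx": 0, "ty": 0.1, "tz": 0, "wx": 0, "wy": 0, "wz": 0},
    {"tx": 0, "ty": 0.1, "tz": 0, "wx": 0, "wy": 0, "wz": 0},
    {"tx": 0, "ty": 0.1, "tz": 0, "wx": 0, "wy": 0, "wz": 0}
  ]
}}

```text
time_s: 19.3
ee_pos: [463.3, 156.7, 104.5]
ee_rot: [-179.9, -0.2, 32.5]
force: [-0.4, 6.0, 1.7]
gripper_width: 0.5
gripper_force: 2.6
```

Request:
{"fn": "move_arm", "kwargs": {
  "plan": [
    {"tx": 0, "ty": 0.1, "tz": 0, "wx": 0, "wy": 0, "wz": 0},
    {"tx": 0, "ty": 0.1, "tz": 0, "wx": 0, "wy": 0, "wz": 0},
    {"tx": 0, "ty": 0.1, "tz": 0, "wx": 0, "wy": 0, "wz": 0}
  ]
}}

```text
time_s: 19.55
ee_pos: [465.0, 154.2, 104.5]
ee_rot: [-179.9, -0.2, 32.6]
force: [-0.9, 5.2, 1.1]
gripper_width: 0.3
gripper_force: 2.6
```

Request:
{"fn": "move_arm", "kwargs": {
  "plan": [
    {"tx": 0, "ty": 0.1, "tz": 0, "wx": 0, "wy": 0, "wz": 0},
    {"tx": 0, "ty": 0.1, "tz": 0, "wx": 0, "wy": 0, "wz": 0},
    {"tx": 0, "ty": 0.1, "tz": 0, "wx": 0, "wy": 0, "wz": 0}
  ]
}}

```text
time_s: 19.8
ee_pos: [466.6, 151.6, 104.5]
ee_rot: [-179.9, -0.2, 32.5]
force: [-0.5, 6.0, 1.0]
gripper_width: 0.6
gripper_force: 2.6
```

Request:
{"fn": "move_arm", "kwargs": {
  "plan": [
    {"tx": 0, "ty": 0.1, "tz": 0, "wx": 0, "wy": 0, "wz": 0},
    {"tx": 0, "ty": 0.1, "tz": 0, "wx": 0, "wy": 0, "wz": 0},
    {"tx": 0, "ty": 0.1, "tz": 0, "wx": 0, "wy": 0, "wz": 0}
  ]
}}

```text
time_s: 20.05
ee_pos: [467.4, 150.4, 104.5]
ee_rot: [-179.7, -0.2, 32.5]
force: [-3.7, 11.6, 1.9]
gripper_width: 0.3
gripper_force: 6.1
```

Request:
{"fn": "move_arm", "kwargs": {
  "plan": [
    {"tx": 0, "ty": 0.05, "tz": 0, "wx": 0, "wy": 0, "wz": 0},
    {"tx": 0, "ty": 0.05, "tz": 0, "wx": 0, "wy": 0, "wz": 0},
    {"tx": 0, "ty": 0, "tz": 0, "wx": 0, "wy": 0, "wz": 0}
  ]
}}

```text
time_s: 20.3
ee_pos: [467.6, 150.1, 104.5]
ee_rot: [-179.6, -0.2, 32.5]
force: [-5.1, 12.9, 3.1]
gripper_width: 0.8
gripper_force: 6.4
```

Request:
{"fn": "move_arm", "kwargs": {
  "plan": [
    {"tx": 0, "ty": -0.05, "tz": 0, "wx": 0, "wy": 0, "wz": 0},
    {"tx": 0, "ty": -0.05, "tz": 0, "wx": 0, "wy": 0, "wz": 0},
    {"tx": 0, "ty": -0.05, "tz": 0, "wx": 0, "wy": 0, "wz": 0},
    {"tx": 0, "ty": -0.05, "tz": 0, "wx": 0, "wy": 0, "wz": 0},
    {"tx": 0, "ty": -0.05, "tz": 0, "wx": 0, "wy": 0, "wz": 0},
    {"tx": 0, "ty": -0.05, "tz": 0, "wx": 0, "wy": 0, "wz": 0},
    {"tx": 0, "ty": -0.05, "tz": 0, "wx": 0, "wy": 0, "wz": 0},
    {"tx": 0, "ty": -0.05, "tz": 0, "wx": 0, "wy": 0, "wz": 0},
    {"tx": 0, "ty": -0.05, "tz": 0, "wx": 0, "wy": 0, "wz": 0},
    {"tx": 0, "ty": -0.05, "tz": 0, "wx": 0, "wy": 0, "wz": 0},
    {"tx": 0, "ty": 0, "tz": 0, "wx": 0, "wy": 0, "wz": 0}
  ]
}}

```text
time_s: 21.22
ee_pos: [465.1, 150.8, 103.5]
ee_rot: [180.0, 0.1, 32.6]
force: [0.5, -0.2, 0.7]
gripper_width: 0.3
gripper_force: 0.0
```

Run:
```python
from h import *
loc()
```

```text
t 21.22 local [-0.6 -7.1] world [465.1 150.8 103.5] rot [1.7998e+02 7.0000e-02 3.2610e+01] Flocal [ 0.3 -0.5] [ 0.5 -0.2  0.7] grip 0.27411031170219285 0.0
```

Request:
{"fn": "move_arm", "kwargs": {
  "plan": [
    {"tx": 0, "ty": -0.5, "tz": 0, "wx": 0, "wy": 0, "wz": 0},
    {"tx": 0, "ty": -0.5, "tz": 0, "wx": 0, "wy": 0, "wz": 0},
    {"tx": 0, "ty": 0, "tz": -2, "wx": 0, "wy": 0, "wz": 0},
    {"tx": 0, "ty": 0, "tz": -3, "wx": 0, "wy": 0, "wz": 0},
    {"tx": 0, "ty": 0, "tz": -3, "wx": 0, "wy": 0, "wz": 0},
    {"tx": 0, "ty": -3, "tz": -3, "wx": 0, "wy": 0, "wz": 0},
    {"tx": 0, "ty": -4, "tz": 0, "wx": 0, "wy": 0, "wz": 0},
    {"tx": 0, "ty": -4, "tz": 0, "wx": 0, "wy": 0, "wz": 0},
    {"tx": 0, "ty": -4, "tz": 0, "wx": 0, "wy": 0, "wz": 0},
    {"tx": 0, "ty": 0, "tz": 0, "wx": 0, "wy": 0, "wz": 0},
    {"tx": 0, "ty": 0, "tz": 0, "wx": 0, "wy": 0, "wz": 0}
  ]
}}

```text
time_s: 22.13
ee_pos: [378.0, 287.1, 213.2]
ee_rot: [180.0, 0.0, 32.9]
force: [-0.1, 0.2, -0.4]
gripper_width: 0.5
gripper_force: 0.0
```

Run:
```python
from h import *
loc()
a=snap('scene')['color'][:,:,::-1][150:270,200:370];b=snap('top')['color'][:,:,::-1][170:290,150:310]
cv2.imwrite('pics/c6.png',cv2.vconcat([cv2.resize(a,(425,300),interpolation=2),cv2.resize(b,(425,300),interpolation=2)]))
```

```text
t 22.13 local [ -0.5 154.6] world [378.  287.1 213.2] rot [1.7998e+02 1.0000e-02 3.2880e+01] Flocal [-0.   0.2] [-0.1  0.2 -0.4] grip 0.46452003025032307 0.0
```

View pics/c6.png

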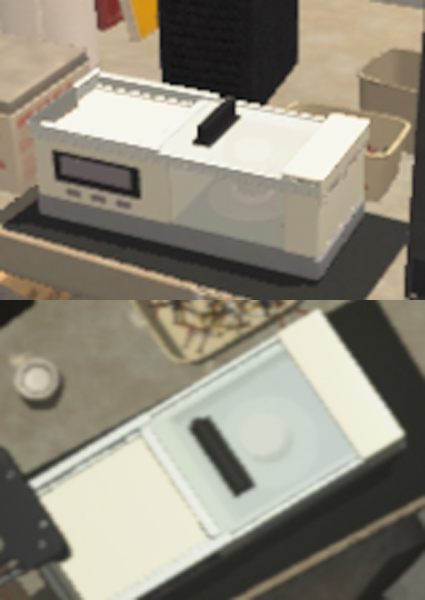

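The picture shows the window edge under the cap, the rib at (220,455) in the lower half, and the jar centred on the pan at (265,435). The tin hasn't moved. I'm handing the job in.

```bash
python3 -c "
from h import *
print(env.job_done())"
```

```text
the job is handed in; nothing more can be done
None
```

I opened the window to its stop, stood the jar upright in the middle of the pan, pressed the window to about 9 N on the seal, let go, and handed the job in at about 22 s; the force left on the seal after letting go was not measured, and no verdict came back.

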